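Select the grinder's speed at the H-gate lever

TASK

The specimen grinder's gear lever stands in the right-hand column of its H-shaped gate (right and left as seen from the robot; the grinding wheel is on the left). Push the lever gently with the fingertips, without gripping it, through the cross channel to the left-hand column and fully home into the slot that has the round disc beside it; do not run it into the other left-hand slot, the one with the bar. Leave the jar, the specimen mount and the slide box where they are.

Things in the scene. Friction and masses are not known exactly. Their poses are not given: they have to be found in the camera images.
- grinder: Cream bench-top specimen grinder, fixed to the bench: housing 260 (own x) x 420 (own y) x 111 mm high. Origin at bench level straight below the centre of the H-gate; own x points away from the robot side, own y to the left (yaw within about 0.35 rad of the world). The housing reaches x -130..130, y -105..315 mm. Grinding wheel (200 mm across, top 140 to 150 mm above the bench) centred at own (0, +200) mm; thin tap at own (115, 290) up to 207 mm high.
- gate_centre (a point): Centre of the H-gate, on top of its plate (120 x 160 mm, top 119 mm above the bench); axes as the grinder's. Columns run along own x at own y -20 mm (right-hand) and +20 mm (left-hand); the cross channel joins them at x = 0. Slots 17 mm, channel 14 mm wide; corners rounded 6 mm. Each column has a far (+x) and a near (-x) slot; the stem goes 24 mm in from the channel's middle.
- knob (a point): Centre of the black ball knob (36 mm diameter) on top of the lever's 10 mm steel stem. The lever tilts on crossed pivots 150 mm below the knob's centre, 94 mm below the gate plate's top. In own grinder axes the knob's centre stands about 33 mm left or right of the gate's centre when in a column, 0 in x when in the cross channel, and 38 mm in +x or -x when fully home in a slot; it is 50 to 56 mm above the plate.
- lever_across (a joint): Sideways tilt of the lever, rad: -0.219 in the right-hand column (start), 0 upright, +0.219 in the left-hand column (slightly springy stops at both). Stiff: it stays where it is left; about 3 to 4 N at the knob moves it.
- lever_along (a joint): Tilt of the lever along the slots, rad: 0 in the cross channel, +0.26 fully home in a far slot, -0.26 fully home in a near slot (slightly springy stops at both: pushed over a little, it comes back to 0.26). At the start anywhere in between. Crossing from column to column needs it within about 0.02 of 0, though the tongues' rounded corners guide the lever. Stiff in the same way.
- sign_disc: Raised round dark steel disc, 26 mm diameter, 3 mm thick, fixed on the gate plate 56 mm left of the gate's centre, at own x = +28 mm (beside the left far slot) or -28 mm (beside the left near slot): it marks the wanted slot. Origin at its underside's centre.
- sign_bar: Raised dark steel bar, 30 x 8 x 3 mm, fixed beside the other left-hand slot, which is not wanted. Origin at its underside's centre. (The right-hand slots have a small raised cross each.)
- jar_mid (a point): Centre of a loose amber glass jar with white lid, 56 mm diameter, 85 mm high, standing on the bench right of the grinder. Leave alone.
- mount_mid (a point): Centre of a loose clear specimen mount, a cylinder 32 mm diameter, 22 mm high, on the bench right of the grinder. Leave alone.
- slidebox_mid (a point): Centre of a loose wooden slide box 85 x 60 x 32 mm, on the bench beyond the grinder. Leave alone.

How it is judged:
On the way:
1. the lever is pushed across to the left-hand column (value of joint lever_across above 0.17 rad), for 0.05 s.
At the end, for the whole second after the job is handed in: The lever rests in the left-hand slot beside the round disc, fully home: lever_across above 0.17 rad and lever_along within 0.035 rad of that slot's end (0.26 rad), still (value of joint lever_across above 0.17 rad and ((x of sign_disc in the frame of grinder above 0 m and value of joint lever_along above 0.225 rad) or (x of sign_disc in the frame of grinder below 0 m and value of joint lever_along below -0.225 rad)) and velocity of joint lever_along between -0.05 and 0.05 rad/s); the robot touches nothing.
It fails at once if the lever is run into the left-hand slot beside the bar (lever_along beyond 0.13 rad that way) (value of joint lever_across above 0.17 rad and ((x of sign_disc in the frame of grinder above 0 m and value of joint lever_along below -0.13 rad) or (x of sign_disc in the frame of grinder below 0 m and value of joint lever_along above 0.13 rad))).
It fails at once if the jar, the specimen mount or the slide box is moved more than 20 mm (distance of any of jar_mid, mount_mid, slidebox_mid from where it was at the start of the episode above 0.02 m).
It fails at once if the lever is gripped, or pushed with more than 35 N (contact force between the fingers and lever_across above 35 N).
It also fails if it takes over 58 s, if anything falls off the work surface, if the arm or the gripper's body presses on something with over 40 N, if the wrist force passes 120 N, or if a joint passes its speed limit or range.

ROBOT

A 6-joint arm with a two-finger parallel gripper is mounted at the origin on the work surface. World frame = base frame: x ahead of the robot, y to its left, z up, the work surface at z = 0. Lengths are in m, angles in rad, forces in N, time in s.
With the tool pointing down it reaches from about 0.425 to 0.95 m from the base axis. Payload 3.5 kg.
Tool frame: the origin (TCP) lies on the centre line of the jaws, within the pads' length; the fingertips stand 14 mm ahead of it and the grasp point (between the pads) lies 5 mm behind it (tips_ahead is the distance from the TCP to the fingertips, in m); y points along the fingers, z is the direction in which the jaws open and shut, and the axes are right-handed (so a half turn about y gives the same grasp; the last joint's range is limited). The gripper opens to 85 mm and grips with 20 to 120 N. Pads are 22 mm wide; open, the fingers measure 114 mm over their backs; the gripper's body (76 mm by 85 mm) begins 54 mm behind the grasp point. The pads swing forward as they close: fully open they stand 13 mm farther back than shut.
Start: joints at [-1.409, 0.286, 1.577, -0, 1.279, -0.15], TCP at [0.207, -0.642, 0.245] pointing down, gripper open.
Joint ranges: [-2.77, 2.77], [-0.9, 2.22], [0.21, 2.48], [-1.53, 4.67], [0.24, 2.81], [-2.84, 2.84]. Speed limits (rad/s): [2.79, 2.79, 3.14, 3.14, 3.14, 3.14].

INTERFACE

Orientations are given as a unit quaternion [x, y, z, w].
In Python, from plant import get_state, read_camera, sign_off, tips_ahead gives the robot as it stands.
- The arm moves only by the tool send_rows, never from a script. Its argument "plan" is a list of rows, each a list of 2 entries, a list of its own where there are three numbers: the shift along the tool's x, y, z in units of 12 cm (1.0 is 12 cm), then the turn, a rotation vector about the tool's x, y, z in units of 360 degrees (1.0 is 360 degrees). In form: [[[tx, ty, tz], [rx, ry, rz]], ...]. A call has 1 to 12 rows; each row shifts and turns the commanded pose from where the row before left it, along the tool's axes as they then stand; what a row does not reach is not made up. A row lasts 1/10 s, in which the tool goes at most 50 mm and 8.59 degrees, less where a joint would pass 70% of its speed; a pose out of reach is approached as far as the arm can. A call with a number of a shift or a turn outside -1 to 1 is refused whole. A call with a gripper value outside its range is refused whole. "gripper" is the closure, from 0 (fully open) to 1 (shut), set as the call begins (left out, the last holds). The fingers move at their own pace and stop on an object; "grip_force" is the grip in N (left out, the last holds). Time passes only in rows, so rows that do not move let the fingers close. It gives the time, the measured TCP pose, the force and the opening at its end, in the units of the state.
- get_state(): the state, without advancing time (a new reading comes with each control period).
- read_camera(name): name is "scene" or "side" or "wrist"; returns a dict with "img" (384x512x3 uint8, blue, green, red), "fx", "fy", "cx", "cy" (pixels), "D" ([k1, k2, p1, p2, k3] as OpenCV has them; the pictures are not rectified), "world_from_camera" (4x4, takes a point from camera to world coordinates); the wrist camera has in their place "mount" (4x4, takes a point from camera to tool coordinates, whose origin is the TCP and whose axes are the tool frame's). Camera axes: x right, y down, z forward; pixel columns grow to the right and rows downward; lengths in m; the calibration is good to about 2 mm. A picture is of the moment at which its call begins: read the wrist's pose just before it. There is no depth.
- sign_off(): hands the job in, once; it reports no verdict.
The state is a dict: "time": time; "qpos": joint angles; "dq": joint speeds; "joint_efforts": joint torques, N m; "eef_pos": TCP position; "tcp_rot": TCP orientation; "contact_force": force on the tool from outside, world axes, zero at the start; "wrist_torque": the same for the moment, N m; "opening": opening from 0.0 (shut) to 1.0 (fully open).
Only numpy, scipy, OpenCV 4.12 (cv2) and the standard library are available. Lean on these libraries where they do the work, as an engineer would, in place of code of your own. Each camera call takes 0.05 s, during which the arm holds its last target. There are 200 camera calls.

## Working session

There is one attempt and no reset: what is moved stays moved. The work goes in short steps, Python scripts to look and compute and a tool call to move; the robot and the scene stay as the last step left them, time stands still between calls to the robot, and variables do not carry over. Pictures are saved under pics/ and viewed, about 8 in all and at most 12, crops included, and the job is handed in when it is done.

Besides the shell and the picture viewer there is one more tool, called after "Call:" by a JSON object that holds its "method" and its "body". send_rows: Moves the arm, as the interface text tells. Its arguments: {"type":"object","properties":{"plan":{"type":"array"},"gripper":{"type":"number"},"grip_force":{"type":"number"}},"required":["plan"]}

```bash
mkdir -p pics; python3 - <<'E'
from plant import *
import cv2,numpy as np,json
s=get_state();print({k:np.round(v,4).tolist() for k,v in s.items()},tips_ahead)
a=read_camera("scene");b=read_camera("side")
for n,c in(("scene",a),("side",b)):
    cv2.imwrite(f"pics/{n}0.png",c["img"]); print(n,c["fx"],c["cx"],c["cy"],c["D"],np.round(c["world_from_camera"],4).tolist())
cv2.imwrite("pics/both.png",cv2.resize(a["img"],(800,600),interpolation=cv2.INTER_CUBIC))
cv2.imwrite("pics/sidebig.png",cv2.resize(b["img"],(800,600),interpolation=cv2.INTER_CUBIC))
E
```

```text
{'time': 0.0, 'qpos': [-1.409, 0.2872, 1.5782, -0.0, 1.2786, -0.15], 'dq': [-0.0016, -0.0014, -0.001, 0.0023, 0.0004, -0.0003], 'joint_efforts': [0.0013, -40.5971, -29.2627, -0.0001, 0.0058, -0.0], 'eef_pos': [0.207, -0.6418, 0.2439], 'tcp_rot': [-0.1098, 0.6994, -0.6977, 0.1098], 'contact_force': [-0.313, -0.0579, 0.162], 'wrist_torque': [0.0154, -0.0575, 0.0163], 'opening': 0.9981} 0.014
scene 381.9447522912898 258.12500296017015 193.02045812752908 [-0.03607457  0.          0.          0.          0.        ] [[-0.2024, 0.8149, -0.5432, 1.0745], [0.9793, 0.1658, -0.1161, 0.0114], [-0.0046, -0.5554, -0.8315, 0.8298], [0.0, 0.0, 0.0, 1.0]]
side 440.2070172304897 257.4811478677096 190.06637984765646 [-0.01565372  0.          0.          0.          0.        ] [[-0.9534, -0.1716, 0.2483, 0.4142], [-0.3016, 0.5671, -0.7664, 0.5084], [-0.0093, -0.8056, -0.5924, 0.5967], [0.0, 0.0, 0.0, 1.0]]
```

View pics/both.png

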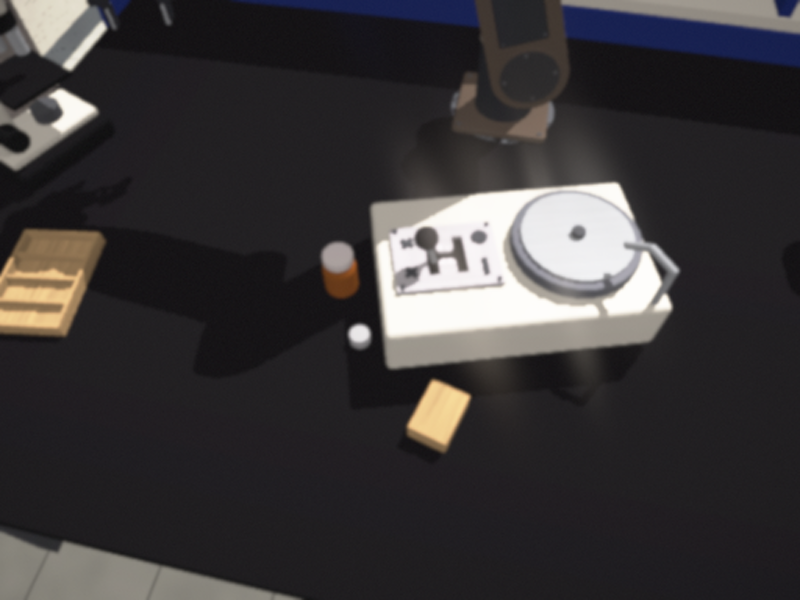

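View pics/sidebig.png

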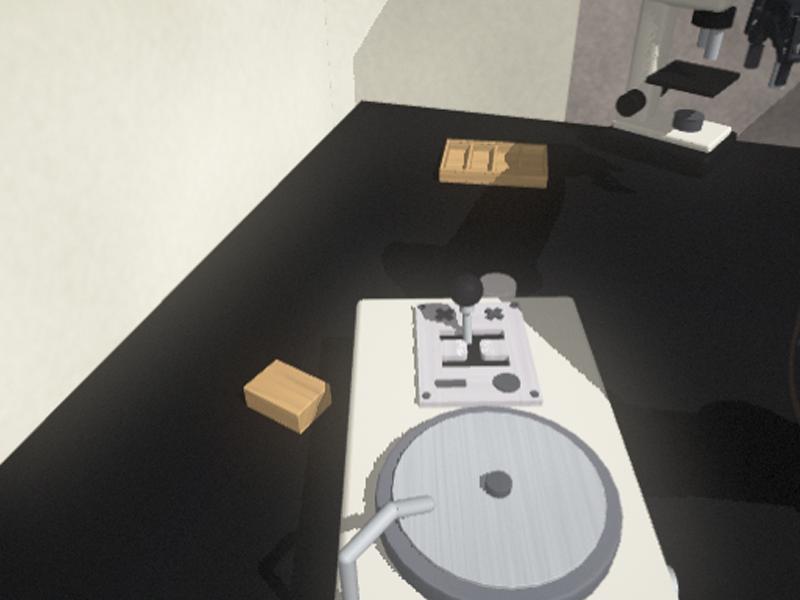

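Scene picture, enlarged 800x600: knob at (427,238), disc at (479,237) on the robot side, bar at (486,266) on the far side, so the left **near** slot is wanted. In the side view: knob (467,290), disc (507,382), bar (451,383).

```bash
cat > h.py <<'E'
import numpy as np,cv2,json
from plant import *
from scipy.optimize import least_squares
def K(c): return np.array([[c["fx"],0,c["cx"]],[0,c["fy"],c["cy"]],[0,0,1.]])
def proj(c,P,T=None):
    T=np.linalg.inv(c["world_from_camera"] if T is None else T)
    return cv2.projectPoints(np.atleast_2d(P).astype(float),cv2.Rodrigues(T[:3,:3])[0],T[:3,3],K(c),np.array(c["D"],float))[0][:,0]
def g2w(p,P):
    P=np.atleast_2d(P);c,s=np.cos(p[2]),np.sin(p[2])
    return np.c_[p[0]+c*P[:,0]-s*P[:,1],p[1]+s*P[:,0]+c*P[:,1],P[:,2]]
E
python3 - <<'E'
from h import *
a=read_camera("scene");b=read_camera("side")
px=lambda l:(np.array(l,float)+.5)*.64-.5
G=np.array([[-28,56,122],[28,56,122],[-60,80,119],[60,80,119],[60,-80,119],[-60,-80,119]])/1e3
A=px([[479,237],[486,266],[487,222],[502,284],[397,293],[389,228]])
B=px([[507,382],[451,383],[542,404],[417,404],[415,304],[518,303]])
f=lambda p:np.r_[proj(a,g2w(p,G))-A,proj(b,g2w(p,G))-B].ravel()
r=least_squares(f,[.5,0,0],loss="soft_l1");p=r.x;print(p,np.round(f(p).reshape(-1,2),1).tolist())
KA,KB=px([[427,238]]),px([[467,290]])
k=least_squares(lambda q:np.r_[proj(a,q)-KA,proj(b,q)-KB].ravel(),[.5,0,.17]);w=k.x
c,s=np.cos(p[2]),np.sin(p[2]);d=w[:2]-p[:2]
print("knob",w,"own",[c*d[0]+s*d[1],-s*d[0]+c*d[1]],k.fun)
# overlay check
v=[]
for cam in(a,b):
    im=cv2.resize(cam["img"],None,fx=4,fy=4,interpolation=cv2.INTER_CUBIC)
    L=g2w(p,np.array([[x,y,119] for x,y in[(-60,80),(60,80),(60,-80),(-60,-80)]])/1e3)
    H=g2w(p,np.array([[-130,-105,111],[-130,315,111],[130,315,111],[130,-105,111]])/1e3)
    cr=np.array([[-24,-20,119],[24,-20,119],[24,20,119],[-24,20,119]])/1e3
    for Q,col in((L,(0,255,0)),(H,(255,0,0)),(g2w(p,cr),(0,0,255))):
        cv2.polylines(im,[np.int32((proj(cam,Q)+.5)*4)],True,col,1)
    cv2.circle(im,np.int32((proj(cam,w)[0]+.5)*4).tolist(),3,(0,255,255),-1)
    u=np.int32((proj(cam,g2w(p,[0,0,.13]))[0])*4);v.append(im[u[1]-300:u[1]+250,u[0]-200:u[0]+200])
cv2.imwrite("pics/ov.png",np.hstack(v));np.save("p.npy",p)
E
```

```text
[ 0.51507328 -0.04331759  0.31039286] [[-0.2, -0.1], [-0.4, -0.2], [1.9, -0.5], [2.1, -0.7], [-0.3, -0.2], [-0.1, 1.1], [-0.6, 0.5], [-0.8, 0.2], [-0.1, -1.4], [0.7, -0.6], [0.0, 0.0], [0.5, 0.0]]
knob [ 0.53083857 -0.07033652  0.17347091] own [np.float64(0.00675945442141313), np.float64(-0.03054302565069538)] [-0.18460123 -0.40822664 -0.24597416  0.22076113]
```

View pics/ov.png

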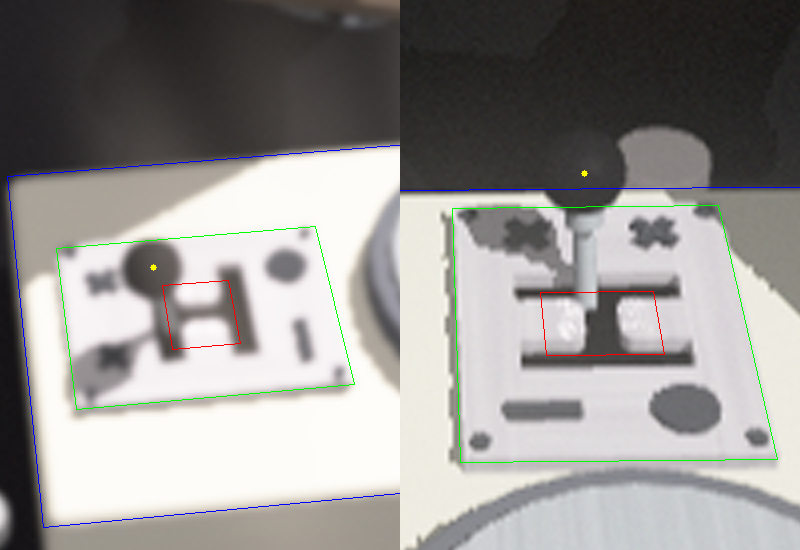

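The overlay matches the plate and slots within about 2 mm. The grinder is at about (0.515, -0.043) with yaw 0.31. The knob sits at own (+7, -31) mm, so it must first come back about 7 mm in -x. Now planning the approach.

```bash
cat >> h.py <<'E'
from scipy.spatial.transform import Rotation as R
p=np.load("p.npy")
def own(w):
    c,s=np.cos(p[2]),np.sin(p[2]);d=np.array(w[:2])-p[:2];return np.array([c*d[0]+s*d[1],-s*d[0]+c*d[1],w[2]])
def st():
    s=get_state();return s,np.array(s["eef_pos"]),R.from_quat(s["tcp_rot"])
def to(target_own):
    s,e,r=st();w=g2w(p,target_own)[0];print("shift units",np.round(r.inv().apply(w-e)/.12,4))
E
python3 - <<'E'
from h import *
s,e,r=st();M=r.as_matrix();print(M.round(3))
for yaw in(0,90,-90,180):
    # tool y down; tool x along own direction yaw
    a=p[2]+np.radians(yaw);x=np.array([np.cos(a),np.sin(a),0]);y=np.array([0,0,-1.]);T=R.from_matrix(np.c_[x,y,np.cross(x,y)])
    print(yaw,(r.inv()*T).as_rotvec()/2/np.pi)
to([.050,-.031,.245])
E
```

```text
[[-0.952 -0.     0.307]
 [-0.307  0.001 -0.952]
 [-0.    -1.    -0.001]]
0 [-5.33600343e-05 -4.99777638e-01 -3.66421702e-04]
90 [2.10024240e-04 2.50222175e-01 1.56630299e-04]
-90 [ 1.56570553e-04 -2.49777726e-01 -2.09944127e-04]
180 [ 2.33375008e-04  2.22224632e-04 -3.39851551e-05]
shift units [-4.3902e+00  1.8000e-03 -3.7026e+00]
```

Call:
{"method": "send_rows", "body": {"plan": [[[-0.27,0,-0.23],[0,0,0]],[[-0.27,0,-0.23],[0,0,0]],[[-0.27,0,-0.23],[0,0,0]],[[-0.27,0,-0.23],[0,0,0]],[[-0.27,0,-0.23],[0,0,0]],[[-0.27,0,-0.23],[0,0,0]],[[-0.27,0,-0.23],[0,0,0]],[[-0.27,0,-0.23],[0,0,0]],[[-0.27,0,-0.23],[0,0,0]],[[-0.27,0,-0.23],[0,0,0]],[[-0.27,0,-0.23],[0,0,0]],[[-0.27,0,-0.23],[0,0,0]]], "gripper": 1, "grip_force": 40}}

```text
time: 1.4
eef_pos: [0.4761, -0.2062, 0.2453]
tcp_rot: [0.11, -0.698, 0.699, -0.11]
contact_force: [0.5, -0.2, 0.3]
opening: 0.001
```

```bash
python3 -c "
from h import *
to([.050,-.031,.245]);s,e,r=st();print(own(e),s['opening'],s['contact_force'],s['qpos'],tips_ahead)"
```

```text
shift units [-1.1419  0.0027 -0.9338]
[-0.08687425 -0.1432399   0.24532827] 0.0011505147364313801 [ 0.45148752 -0.20368945  0.25466135] [-6.04515446e-01 -6.15545773e-02  1.95643096e+00  1.30679072e-05
  1.24645559e+00  6.54564968e-01] 0.014
```

Call:
{"method": "send_rows", "body": {"plan": [[[-0.28,0,-0.23],[0,0,0]],[[-0.28,0,-0.23],[0,0,0]],[[-0.28,0,-0.23],[0,0,0]],[[-0.28,0,-0.23],[0,0,0]],[[0,0,0],[0,0,0]],[[0,0,0],[0,0,0]]]}}

```text
time: 2.0
eef_pos: [0.5696, -0.0608, 0.2449]
tcp_rot: [0.111, -0.698, 0.698, -0.11]
contact_force: [0.1, 0.4, -0.2]
opening: 0.003
```

```bash
python3 -c "
from h import *
to([.050,-.031,.168]);s,e,r=st();print(own(e),s['contact_force'],(r.as_matrix()).round(3))
c=read_camera('wrist');T=np.eye(4);T[:3,:3]=r.as_matrix();T[:3,3]=e
im=c['img'].copy();T=T@c['mount'];print(np.round(T[:3,3],3))
for q in [[.007,-.031,.173],[0,0,.119],[-.028,.056,.122],[0,-.02,.119],[0,.02,.119]]:
    u=proj(c,g2w(p,q),T)[0];print(q,u);cv2.circle(im,np.int32(u).tolist(),2,(0,0,255),-1)
cv2.imwrite('pics/w1.png',cv2.resize(im,(800,600)))
"
```

```text
shift units [-0.029   0.6411 -0.0188]
[ 0.04660822 -0.03326959  0.24493886] [ 0.14027056  0.36556964 -0.24750843] [[-0.951 -0.001  0.309]
 [-0.309 -0.    -0.951]
 [ 0.001 -1.    -0.   ]]
[ 0.635 -0.04   0.374]
[0.007, -0.031, 0.173] [256.86997002 246.78545289]
[0, 0, 0.119] [227.12105887 227.11568206]
[-0.028, 0.056, 0.122] [174.07942428 252.68507753]
[0, -0.02, 0.119] [246.6899561  227.18732099]
[0, 0.02, 0.119] [207.582199   227.02985242]
```

View pics/w1.png

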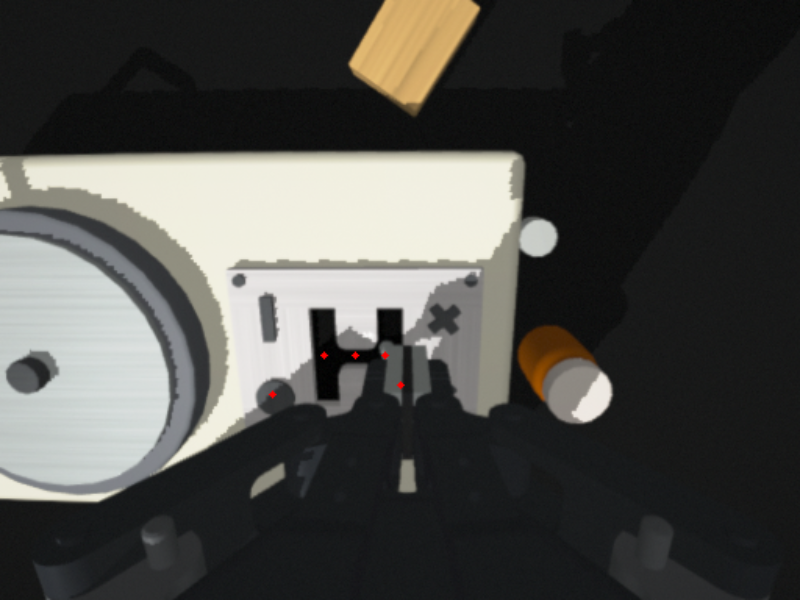

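Wrist view: H-gate, disc (275,395) and bar agree with predictions to about 2 mm. The closed fingers stand just beyond the knob. Descending next.

Call:
{"method": "send_rows", "body": {"plan": [[[0,0.16,-0.005],[0,0,0]],[[0,0.16,-0.005],[0,0,0]],[[0,0.16,-0.005],[0,0,0]],[[0,0.16,0],[0,0,0]],[[0,0,0],[0,0,0]],[[0,0,0],[0,0,0]]]}}

```text
time: 2.65
eef_pos: [0.5686, -0.061, 0.1686]
tcp_rot: [-0.109, 0.699, -0.699, 0.109]
contact_force: [0.3, 0.1, -0.2]
opening: -0.003
```

```bash
cat >> h.py <<'E'
def look(n,wx=False):
    s,e,r=st();print("tcp own",own(e).round(4),"F own(x,y,z)",R.from_rotvec([0,0,-p[2]]).apply(s["contact_force"]).round(1),s["time"])
    v=[]
    for k in("scene","side"):
        c=read_camera(k);im=cv2.resize(c["img"],None,fx=4,fy=4,interpolation=cv2.INTER_CUBIC)
        u=np.int32((proj(c,g2w(p,[0,0,.14]))[0]+.5)*4);v.append(im[u[1]-300:u[1]+250,u[0]-200:u[0]+200]);print(k,"crop origin",u-[200,300])
    cv2.imwrite(f"pics/{n}.png",np.hstack(v))
def knob(ka,kb,oa,ob):
    a=read_camera("scene");b=read_camera("side")
    f=lambda q:np.r_[proj(a,q)[0]-((np.array(ka)+oa+.5)/4-.5),proj(b,q)[0]-((np.array(kb)-[400,0]+ob+.5)/4-.5)]
    k=least_squares(f,[.5,0,.17]);print("knob own",own(k.x).round(4),k.fun.round(1))
E
python3 -c "
from h import *
look('d1')"
```

```text
tcp own [ 0.0456 -0.0332  0.1686] F own(x,y,z) [ 0.3  0.  -0.2] 2.65
scene crop origin [942 332]
side crop origin [1014  554]
```

View pics/d1.png

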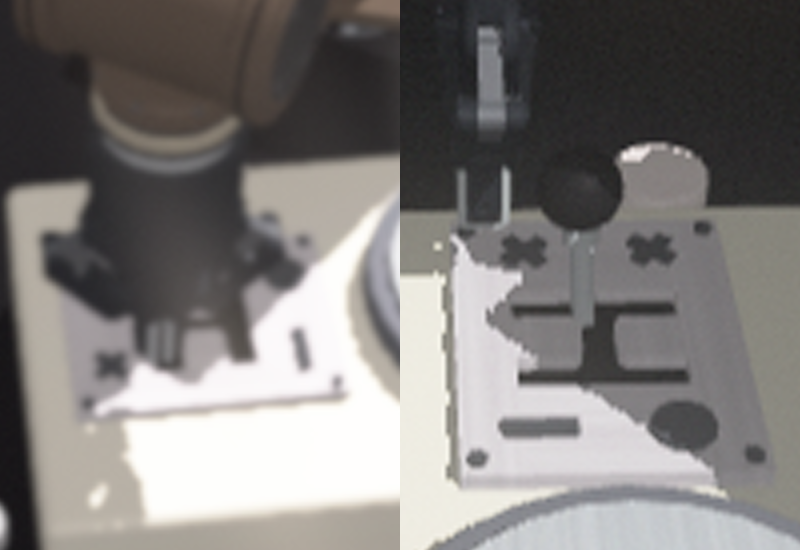

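Side view: finger (457–510 px) is about 12 mm from the knob's edge (538), with the tip near the knob's lower part; the stem stands about 4–5 mm to the +x side of the channel. Pushing in -x to TCP own x = 0.029.

Call:
{"method": "send_rows", "body": {"plan": [[[0.02,0,0],[0,0,0]],[[0.02,0,0],[0,0,0]],[[0.02,0,0],[0,0,0]],[[0.02,0,0],[0,0,0]],[[0.02,0,0],[0,0,0]],[[0.01,0,0],[0,0,0]],[[0.01,0,0],[0,0,0]],[[0.01,0,0],[0,0,0]],[[0.01,0,0],[0,0,0]],[[0,0,0],[0,0,0]],[[0,0,0],[0,0,0]]]}}

```text
time: 3.85
eef_pos: [0.5536, -0.0652, 0.1692]
tcp_rot: [0.109, -0.698, 0.699, -0.11]
contact_force: [3.8, 0.5, 2.6]
opening: -0.002
```

```bash
python3 -c "
from h import *
look('d2')"
```

```text
tcp own [ 0.03   -0.0326  0.1692] F own(x,y,z) [ 3.7 -0.7  2.6] 3.85
scene crop origin [942 332]
side crop origin [1014  554]
```

View pics/d2.png

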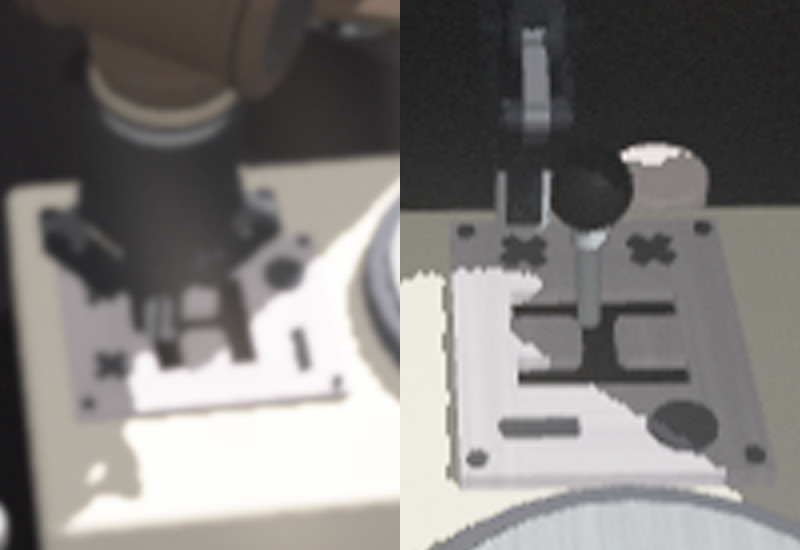

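```bash
python3 -c "
from h import *
c=read_camera('side')
for x in(-.003,0,.003):
  for q in ([x,-.033,.170],[x*.627,-.0206,.119],[x*.68,-.022,.128]): print(q,((proj(c,g2w(p,q))[0]+.5)*4-[1014,554]+[400,0]).round())
for q in ([.024,-.02,.119],[-.024,-.02,.119],[0,0,.119],[-.007,0,.119],[.007,0,.119],[-.028,.056,.122],[.028,.056,.122]): print(q,((proj(c,g2w(p,q))[0]+.5)*4-[1014,554]+[400,0]).round())
"
```

```text
[-0.003, -0.033, 0.17] [605. 194.]
[-0.001881, -0.0206, 0.119] [598. 308.]
[-0.00204, -0.022, 0.128] [599. 290.]
[0, -0.033, 0.17] [597. 194.]
[0.0, -0.0206, 0.119] [594. 308.]
[0.0, -0.022, 0.128] [594. 290.]
[0.003, -0.033, 0.17] [590. 194.]
[0.001881, -0.0206, 0.119] [589. 308.]
[0.00204, -0.022, 0.128] [590. 290.]
[0.024, -0.02, 0.119] [537. 310.]
[-0.024, -0.02, 0.119] [650. 309.]
[0, 0, 0.119] [598. 340.]
[-0.007, 0, 0.119] [615. 340.]
[0.007, 0, 0.119] [581. 340.]
[-0.028, 0.056, 0.122] [683. 427.]
[0.028, 0.056, 0.122] [539. 429.]
```

The knob is still about +1.5–2 mm in x. Nudge 1.5 mm more, then back off and go round to the right side of the knob.

Call:
{"method": "send_rows", "body": {"plan": [[[0.008,0,0],[0,0,0]],[[0.007,0,0],[0,0,0]],[[0,0,0],[0,0,0]],[[-0.1,0,0],[0,0,0]],[[0,-0.2,0],[0,0,0]],[[0,-0.2,0],[0,0,0]],[[0,-0.1,0],[0,0,0]],[[0,0,0],[0,0,0]]]}}

```text
time: 4.8
eef_pos: [0.5634, -0.0621, 0.2298]
tcp_rot: [0.109, -0.698, 0.699, -0.11]
contact_force: [-0.3, -0.8, -0.0]
opening: -0.004
```

```bash
python3 -c "
from h import *
s,e,r=st();print(own(e),own(e)*0+R.from_rotvec([0,0,-p[2]]).apply(s['contact_force']))
to([0,-.080,.230]);to([0,-.08,.168])
c=read_camera('side');im=c['img']
im=cv2.resize(im,None,fx=4,fy=4,interpolation=cv2.INTER_CUBIC)[554:1104,1014:1414]
b=im[150:230,80:280].max(2)  # knob dark against dark background; print plate-level stem
cv2.imwrite('pics/d3.png',im)"
```

```text
[ 0.04028145 -0.03259949  0.22977334] [-0.535945   -0.62444933 -0.00876705]
shift units [ 0.3363 -0.0018  0.3945]
shift units [0.3369 0.5149 0.3939]
```

View pics/d3.png

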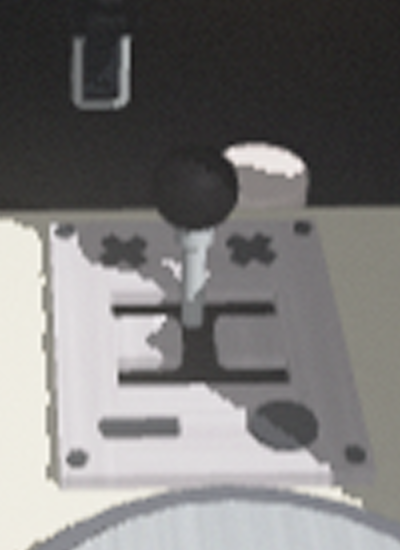

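Knob now at (195,187) against 197 predicted for x=0, so the stem is lined up with the channel. Moving to the right of the knob at height; I'll turn the tool 90° so the linkages stay clear while pushing sideways.

Call:
{"method": "send_rows", "body": {"plan": [[[0,0,0.2],[0,0,0]],[[0,0,0.2],[0,0,0]],[[0.17,0,0],[0,0,0]],[[0.17,0,0],[0,0,0]],[[0,0,0],[0,0,0]]]}}

```text
time: 5.35
eef_pos: [0.5362, -0.1202, 0.2259]
tcp_rot: [-0.111, 0.699, -0.698, 0.108]
contact_force: [-0.5, 0.4, -0.6]
opening: 0.001
```

Call:
{"method": "send_rows", "body": {"plan": [[[0,0,0],[0,-0.0209,0]],[[0,0,0],[0,-0.0209,0]],[[0,0,0],[0,-0.0209,0]],[[0,0,0],[0,-0.0208,0]],[[0,0,0],[0,-0.0208,0]],[[0,0,0],[0,-0.0208,0]],[[0,0,0],[0,-0.0208,0]],[[0,0,0],[0,-0.0208,0]],[[0,0,0],[0,-0.0208,0]],[[0,0,0],[0,-0.0208,0]],[[0,0,0],[0,-0.0208,0]],[[0,0,0],[0,-0.0209,0]]]}}

```text
time: 6.55
eef_pos: [0.5385, -0.1196, 0.227]
tcp_rot: [0.573, -0.416, 0.414, -0.573]
contact_force: [0.6, 0.1, -0.2]
opening: 0.001
```

```bash
python3 -c "
from h import *
s,e,r=st();print(own(e),s['qpos'][5],(R.from_rotvec([0,0,-p[2]])*r).as_matrix().round(3))
to([0,-.076,.168])"
```

```text
[-0.00093077 -0.07976149  0.22699667] -0.7199656941896415 [[ 0.007 -0.002  1.   ]
 [-1.     0.002  0.007]
 [-0.002 -1.    -0.002]]
shift units [-0.0305  0.4917  0.0088]
```

Call:
{"method": "send_rows", "body": {"plan": [[[0,0.16,0.008],[0,0,0]],[[0,0.16,0],[0,0,0]],[[0,0.16,0],[0,0,0]],[[-0.05,0,0],[0,0,0]],[[-0.05,0,0],[0,0,0]],[[-0.02,0,0],[0,0,0]],[[-0.02,0,0],[0,0,0]],[[-0.02,0,0],[0,0,0]],[[-0.02,0,0],[0,0,0]],[[-0.02,0,0],[0,0,0]]]}}

```text
time: 7.55
eef_pos: [0.5335, -0.0983, 0.1728]
tcp_rot: [0.572, -0.414, 0.418, -0.571]
contact_force: [1.3, -4.1, 3.9]
opening: 0.005
```

```bash
python3 -c "
from h import *
s,e,r=st();print(own(e),R.from_rotvec([0,0,-p[2]]).apply(s['contact_force']))"
```

```text
[ 0.00073734 -0.05800189  0.17276217] [-0.02697024 -4.33586868  3.87540115]
```

Call:
{"method": "send_rows", "body": {"plan": [[[-0.02,0,0],[0,0,0]],[[-0.02,0,0],[0,0,0]],[[-0.02,0,0],[0,0,0]],[[-0.02,0,0],[0,0,0]],[[-0.02,0,0],[0,0,0]],[[-0.02,0,0],[0,0,0]]]}}

```text
time: 8.15
eef_pos: [0.5276, -0.083, 0.1708]
tcp_rot: [0.572, -0.416, 0.416, -0.572]
contact_force: [1.1, -4.1, 2.4]
opening: -0.003
```

```bash
python3 -c "
from h import *
s,e,r=st();print(own(e),R.from_rotvec([0,0,-p[2]]).apply(s['contact_force']))"
```

```text
[-1.58623340e-04 -4.15998684e-02  1.70750251e-01] [-0.2222658  -4.19045022  2.42513611]
```

Moving at a steady 4 N with no side force, so it has entered the channel.

Call:
{"method": "send_rows", "body": {"plan": [[[-0.02,0,0],[0,0,0]],[[-0.02,0,0],[0,0,0]],[[-0.02,0,0],[0,0,0]],[[-0.02,0,0],[0,0,0]],[[-0.02,0,0],[0,0,0]],[[-0.02,0,0],[0,0,0]],[[-0.02,0,0],[0,0,0]],[[-0.02,0,0],[0,0,0]],[[-0.02,0,0],[0,0,0]],[[-0.02,0,0],[0,0,0]]]}}

```text
time: 9.15
eef_pos: [0.5203, -0.0602, 0.1708]
tcp_rot: [0.572, -0.416, 0.416, -0.572]
contact_force: [1.2, -2.2, 2.0]
opening: 0.003
```

```bash
python3 -c "
from h import *
s,e,r=st();print(own(e),R.from_rotvec([0,0,-p[2]]).apply(s['contact_force']))"
```

```text
[-0.00020973 -0.01766762  0.17083453] [ 0.45587372 -2.47997857  2.01297929]
```

Call:
{"method": "send_rows", "body": {"plan": [[[-0.02,0,0],[0,0,0]],[[-0.02,0,0],[0,0,0]],[[-0.02,0,0],[0,0,0]],[[-0.02,0,0],[0,0,0]],[[-0.02,0,0],[0,0,0]],[[-0.02,0,0],[0,0,0]],[[-0.02,0,0],[0,0,0]],[[-0.015,0,0],[0,0,0]],[[-0.01,0,0],[0,0,0]],[[-0.01,0,0],[0,0,0]]]}}

```text
time: 10.15
eef_pos: [0.5136, -0.0403, 0.1703]
tcp_rot: [0.572, -0.417, 0.416, -0.571]
contact_force: [1.7, -2.0, -2.7]
opening: -0.004
```

```bash
python3 -c "
from h import *
look('d4')"
```

```text
tcp own [-0.0005  0.0034  0.1703] F own(x,y,z) [ 1.  -2.5 -2.7] 10.15
scene crop origin [942 332]
side crop origin [1014  554]
```

View pics/d4.png

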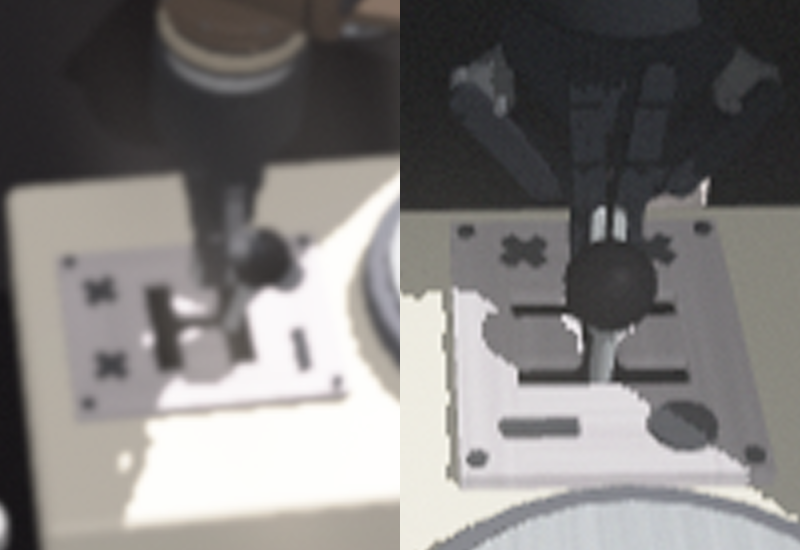

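The lever stands in the left column (stem base at (600,380) in the left slot's mouth). A small nudge against the stop follows, to be sure.

Call:
{"method": "send_rows", "body": {"plan": [[[-0.01,0,0],[0,0,0]],[[-0.01,0,0],[0,0,0]],[[0,0,0],[0,0,0]]]}}

```text
time: 10.55
eef_pos: [0.513, -0.0385, 0.1705]
tcp_rot: [0.572, -0.416, 0.416, -0.571]
contact_force: [1.6, -4.6, -3.3]
opening: -0.003
```

```bash
python3 -c "
from h import *
s,e,r=st();print(own(e),R.from_rotvec([0,0,-p[2]]).apply(s['contact_force']))"
```

```text
[-0.00044952  0.00523353  0.17046769] [ 0.16005093 -4.87723565 -3.34845595]
```

Call:
{"method": "send_rows", "body": {"plan": [[[0.1,0,0],[0,0,0]],[[0.1,0,0],[0,0,0]],[[0,-0.18,0],[0,0,0]],[[0,-0.18,0],[0,0,0]],[[0,-0.18,0],[0,0,0]],[[0,0,0.2],[0,0,0]],[[0,0,0.23],[0,0,0]],[[0,0,0],[0,0,0]]]}}

```text
time: 11.35
eef_pos: [0.572, -0.0452, 0.2365]
tcp_rot: [-0.571, 0.416, -0.416, 0.572]
contact_force: [0.7, 0.4, -0.1]
opening: 0.001
```

Call:
{"method": "send_rows", "body": {"plan": [[[0,0,0],[0,0.0209,0]],[[0,0,0],[0,0.0209,0]],[[0,0,0],[0,0.0209,0]],[[0,0,0],[0,0.0208,0]],[[0,0,0],[0,0.0208,0]],[[0,0,0],[0,0.0208,0]],[[0,0,0],[0,0.0208,0]],[[0,0,0],[0,0.0208,0]],[[0,0,0],[0,0.0208,0]],[[0,0,0],[0,0.0208,0]],[[0,0,0],[0,0.0208,0]],[[0,0,0],[0,0.0209,0]]]}}

```text
time: 12.55
eef_pos: [0.5692, -0.0457, 0.2357]
tcp_rot: [-0.108, 0.699, -0.698, 0.107]
contact_force: [0.2, 0.1, -0.6]
opening: 0.004
```

```bash
python3 -c "
from h import *
s,e,r=st();print(own(e),(R.from_rotvec([0,0,-p[2]])*r).as_matrix().round(3))
to([.048,.033,.168])"
```

```text
[ 0.05083746 -0.01876131  0.2357447 ] [[-1.    -0.001 -0.005]
 [ 0.005  0.001 -1.   ]
 [ 0.001 -1.    -0.001]]
shift units [ 0.0253  0.5651 -0.4305]
```

Call:
{"method": "send_rows", "body": {"plan": [[[0,0,-0.22],[0,0,0]],[[0,0,-0.21],[0,0,0]],[[0,0.19,0],[0,0,0]],[[0,0.19,0],[0,0,0]],[[0,0.18,0],[0,0,0]],[[0.05,0,0],[0,0,0]],[[0.05,0,0],[0,0,0]],[[0.03,0,0],[0,0,0]],[[0.02,0,0],[0,0,0]],[[0.02,0,0],[0,0,0]],[[0.02,0,0],[0,0,0]],[[0.02,0,0],[0,0,0]]]}}

```text
time: 13.75
eef_pos: [0.5307, -0.0038, 0.1694]
tcp_rot: [0.109, -0.698, 0.699, -0.111]
contact_force: [2.8, 1.4, 0.7]
opening: -0.003
```

```bash
python3 -c "
from h import *
s,e,r=st();print(own(e),R.from_rotvec([0,0,-p[2]]).apply(s['contact_force']))"
```

```text
[0.02699964 0.03286354 0.16939718] [3.14139692 0.50996956 0.65796211]
```

Contact at 3 N, lever moving. I'll continue toward the stop (expected TCP own x ≈ -0.009).

Call:
{"method": "send_rows", "body": {"plan": [[[0.02,0,0],[0,0,0]],[[0.02,0,0],[0,0,0]],[[0.02,0,0],[0,0,0]],[[0.02,0,0],[0,0,0]],[[0.02,0,0],[0,0,0]],[[0.02,0,0],[0,0,0]],[[0.02,0,0],[0,0,0]],[[0.02,0,0],[0,0,0]],[[0.02,0,0],[0,0,0]],[[0.02,0,0],[0,0,0]],[[0.02,0,0],[0,0,0]],[[0.02,0,0],[0,0,0]]]}}

```text
time: 14.95
eef_pos: [0.5021, -0.0128, 0.1681]
tcp_rot: [0.11, -0.698, 0.699, -0.11]
contact_force: [2.6, -0.2, 0.1]
opening: -0.001
```

```bash
python3 -c "
from h import *
s,e,r=st();print(own(e),R.from_rotvec([0,0,-p[2]]).apply(s['contact_force']))"
```

```text
[-0.00305887  0.03302957  0.16810401] [ 2.42275091 -0.97180869  0.08077515]
```

Call:
{"method": "send_rows", "body": {"plan": [[[0.015,0,0],[0,0,0]],[[0.015,0,0],[0,0,0]],[[0.01,0,0],[0,0,0]],[[0.01,0,0],[0,0,0]],[[0,0,0],[0,0,0]]]}}

```text
time: 15.45
eef_pos: [0.4964, -0.0144, 0.1682]
tcp_rot: [-0.11, 0.699, -0.698, 0.109]
contact_force: [1.7, 0.0, -1.4]
opening: -0.0
```

```bash
python3 -c "
from h import *
s,e,r=st();print(own(e),R.from_rotvec([0,0,-p[2]]).apply(s['contact_force']))"
```

```text
[-0.00892524  0.0332183   0.16818529] [ 1.64511971 -0.52333703 -1.42597424]
```

Call:
{"method": "send_rows", "body": {"plan": [[[0.01,0,0],[0,0,0]],[[0.01,0,0],[0,0,0]],[[0,0,0],[0,0,0]]]}}

```text
time: 15.75
eef_pos: [0.4943, -0.0151, 0.1684]
tcp_rot: [-0.11, 0.699, -0.698, 0.11]
contact_force: [2.6, 0.6, -2.6]
opening: -0.002
```

```bash
python3 -c "
from h import *
s,e,r=st();print(own(e),R.from_rotvec([0,0,-p[2]]).apply(s['contact_force']))"
```

```text
[-0.01120096  0.03325543  0.16837227] [ 2.60525156 -0.23078845 -2.60776497]
```

Call:
{"method": "send_rows", "body": {"plan": [[[0.01,0,0],[0,0,0]],[[0.01,0,0],[0,0,0]],[[0,0,0],[0,0,0]]]}}

```text
time: 16.05
eef_pos: [0.4922, -0.0158, 0.1685]
tcp_rot: [-0.11, 0.699, -0.698, 0.11]
contact_force: [3.8, 1.6, -2.9]
opening: -0.001
```

```bash
python3 -c "
from h import *
look('d5')"
```

```text
tcp own [-0.0134  0.0332  0.1685] F own(x,y,z) [ 4.1  0.4 -2.9] 16.05
scene crop origin [942 332]
side crop origin [1014  554]
```

View pics/d5.png

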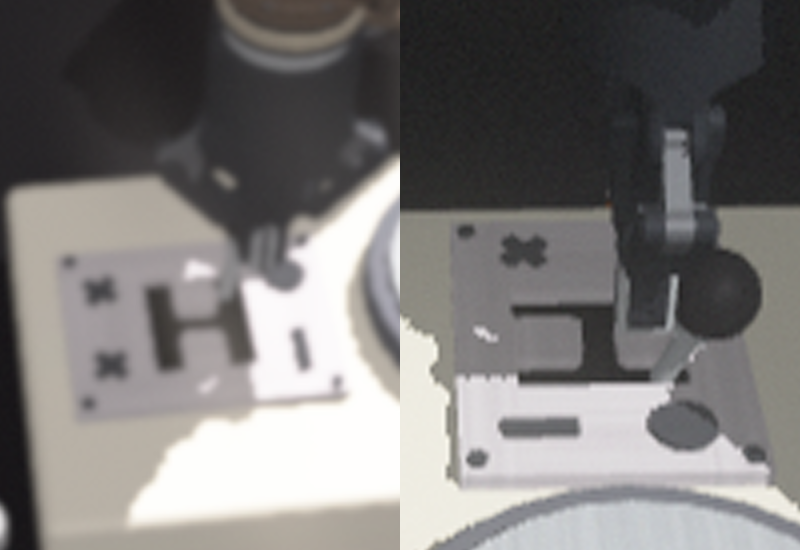

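```bash
python3 -c "
from h import *
c=read_camera('side')
for a in (.22,.24,.26,.28):
  q=[-.15*np.sin(a),.0327*np.cos(a),.025+.15*np.cos(a)*np.cos(.219)]
  print(a,np.round(q,4),((proj(c,g2w(p,q))[0]+.5)*4-[1014,554]+[400,0]).round())
"
```

```text
0.22 [-0.0327  0.0319  0.1679] [697. 296.]
0.24 [-0.0357  0.0318  0.1672] [704. 297.]
0.26 [-0.0386  0.0316  0.1665] [711. 298.]
0.28 [-0.0415  0.0314  0.1657] [719. 300.]
```

The knob's side-view position (718,294) and the TCP both give about -0.28 rad: home, slightly into the springy stop. Retreating and checking.

Call:
{"method": "send_rows", "body": {"plan": [[[-0.05,0,0],[0,0,0]],[[-0.15,0,0],[0,0,0]],[[-0.2,0,0],[0,0,0]],[[0,-0.3,0],[0,0,0]],[[0,-0.3,0],[0,0,0]],[[-0.3,-0.2,0],[0,0,0]],[[-0.3,0,0],[0,0,0]],[[0,0,0],[0,0,0]],[[0,0,0],[0,0,0]],[[0,0,0],[0,0,0]]]}}

```text
time: 17.2
eef_pos: [0.6053, 0.0207, 0.2637]
tcp_rot: [-0.111, 0.699, -0.698, 0.109]
contact_force: [-1.2, 0.2, 0.8]
opening: 0.001
```

```bash
python3 -c "
from h import *
look('d6')"
```

```text
tcp own [0.1055 0.0334 0.2637] F own(x,y,z) [-1.1  0.5  0.8] 17.2
scene crop origin [942 332]
side crop origin [1014  554]
```

View pics/d6.png

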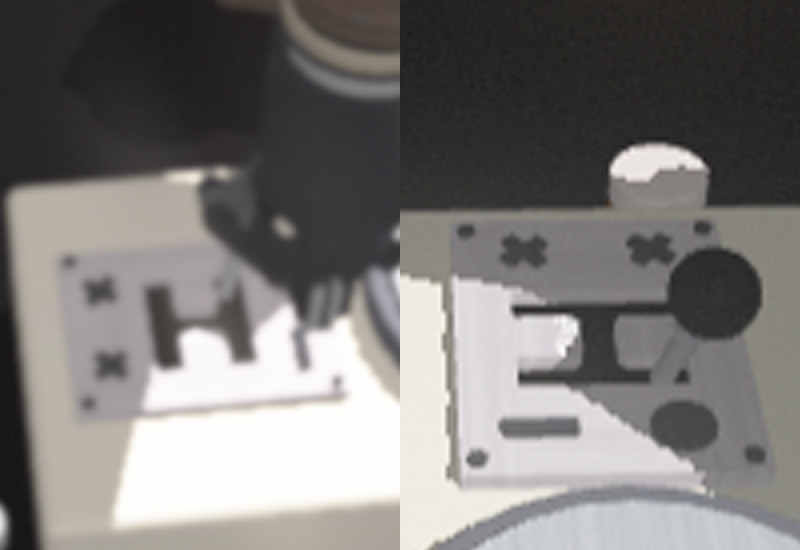

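The knob stays at (715,294), close to the 711 predicted for -0.26. It is home beside the disc, the jar has not moved and the gripper is clear. Handing in.

```bash
python3 -c "
from h import *
print(get_state()['dq'].round(3) if hasattr(get_state()['dq'],'round') else get_state()['dq']);print(sign_off())"
```

```text
[-0.002 -0.002 -0.003  0.002 -0.004 -0.001]
the job is handed in; nothing more can be done
None
```

I pushed the lever with the closed fingertips into the left-hand near slot, the one beside the disc, and handed the job in. `sign_off` gives no verdict.

- **The pushes:** I lined the lever up with the cross channel, pushed it across to the left-hand column, then pushed it home toward the robot. The forces I read after each push stayed at or below about 6 N.
- **Slot position:** after I backed off, the side camera put the knob 4 pixels from where a lever fully home (0.26 rad) should appear. That reads as about 0.27 rad, a difference within the camera calibration. While pressed against the stop it had read about 0.28 rad and then came back slightly, as a springy stop would.
- **Left-hand column:** the side camera showed the stem in the left-hand slot, and the knob's height in the picture was within 4 pixels of prediction.
- **Other objects:** the jar looked unmoved in the last picture. I did not look at the specimen mount or the slide box again after the pushes, but the arm never came near either.
- **Finish:** the gripper was about 14 cm clear of the knob and the arm was still. The clock was at about 17 s.

No check failed or disagreed beyond the small camera difference above.

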